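# Switch off the outlet left on at the garage power bar

### The arm

A 6-joint arm with a two-finger parallel gripper is mounted at the origin on the work surface. World frame = base frame: x ahead of the robot, y to its left, z up, the work surface at z = 0. Lengths are in mm, angles in rad, forces in N, time in s.
With the tool pointing down it reaches from about 350 to 875 mm from the base axis. Payload 4.2 kg.
Tool frame: the origin (TCP) lies midway between the tips of the shut fingers; the grasp point (between the pads) lies 19 mm behind it; y points along the fingers, x is the direction in which the jaws open and shut, and the axes are right-handed (so a half turn about y gives the same grasp; the last joint's range is limited). The gripper opens to 85 mm and grips with 20 to 120 N. Pads are 22 mm wide; open, the fingers measure 114 mm over their backs; the gripper's body (76 mm by 85 mm) begins 54 mm behind the grasp point. The pads swing forward as they close: fully open they stand 13 mm farther back than shut.
Start: joints at [1.581, 0.385, 0.008, 0, -1.194, -0.259], TCP at [153.869, 605.742, 231.312] pointing down, gripper open.
Joint ranges: [-3.14, 3.14], [-1.21, 2.06], [-1.07, 1.41], [-3.16, 2.05], [-2.99, -0.16], [-3.1, 3.1]. Speed limits (rad/s): [2.79, 2.79, 3.14, 3.14, 3.14, 3.14].

### API

Orientations are given as a unit quaternion [x, y, z, w].
In Python, from bench import read_state, get_image, job_done gives the robot as it stands.
- The arm moves only by the tool play_rows, never from a script. Its argument "series" is a list of rows, each a list of 7 numbers: the shift along the tool's x, y, z in m, then the turn, a rotation vector about the tool's x, y, z in rad, then the finger opening in m, from 0 to 0.0854. In form: [[x, y, z, wx, wy, wz, claw], ...]. A call has 1 to 10 rows; each row shifts and turns the pose as measured when the row begins, along the tool's axes as they then stand; what a row does not reach is not made up. A row lasts 1/10 s, in which the tool goes at most 50 mm and 8.59 degrees, less where a joint would pass 70% of its speed; a pose out of reach is approached as far as the arm can. A call with a gripper value outside its range is refused whole. The fingers move at their own pace and stop on an object; the grip force is fixed at half the most. Time passes only in rows, so rows that do not move let the fingers close. It gives the time, the measured TCP pose, the force and the opening at its end, in the units of the state.
- read_state(): the state, without advancing time (a new reading comes with each control period).
- get_image(name): name is "scene" or "top" or "wrist"; returns a dict with "color" (384x512x3 uint8, red, green, blue), "intrinsics" (3x3 intrinsics, pixels), "D" ([k1, k2, p1, p2, k3] as OpenCV has them; the pictures are not rectified), "origin" and "orientation" of the camera in the world. Camera axes: x right, y down, z forward; pixel columns grow to the right and rows downward; lengths in mm; the calibration is good to about 2 mm. A picture is of the moment at which its call begins. There is no depth.
- job_done(): hands the job in, once; it reports no verdict.
The state is a dict: "clock": time; "joints": joint angles; "joint_vel": joint speeds; "joint_efforts": joint torques, N m; "position": TCP position; "ee_rot": TCP orientation; "contact_force": force on the tool from outside, world axes, zero at the start; "wrist_torque": the same for the moment, N m; "gripper_width": finger opening in mm.
Only numpy, scipy, OpenCV 4.12 (cv2) and the standard library are available. Lean on these libraries where they do the work, as an engineer would, in place of code of your own. Each camera call takes 0.05 s, during which the arm holds its last target. There are 200 camera calls.

### The job

One of the four outlets of the power bar on the garage table has been left on: its key is latched down. Tap all four keys lightly, one after the other from the robot's left to its right, to feel which one is down, without switching any of them; then press the latched key fully in and let go so that it pops up, leaving all four keys up. Leave the things standing around the bar alone and pick nothing up.

Things in the scene. Friction and masses are not known exactly. Their poses are not given: they have to be found in the camera images.
- bar: Power bar fixed to the table, 92 mm wide (x, away from the robot), 264 mm long (y, to the robot's left), 42 mm high (end caps 44), turned up to 20 deg; z up; origin: centre of its underside. On top: four flat black outlets at x +21 mm; nearer the robot, four identical white keys at x -22, y +75, +25, -25, -75 mm, each in a black frame 31 mm square, 1.5 mm high. A thin screw ear at each end.
- key_a_top (a point): Centre of the top of a key's white cap, 22 x 22 mm (letters change places from start to start). Height above the table 54 mm up (off), about 49 latched (on), 45.4 at its stop. Push-push: pressed to the stop (about 5 N) and let go, an up key stays latched and a latched one pops up; pressed less, it comes back. An up key gives from 1.3 N by about 2 mm per N; a latched one only from 3.7 N.
- key_b_top (a point): Centre of the top of a key's white cap, 22 x 22 mm (letters change places from start to start). Height above the table 54 mm up (off), about 49 latched (on), 45.4 at its stop. Push-push: pressed to the stop (about 5 N) and let go, an up key stays latched and a latched one pops up; pressed less, it comes back. An up key gives from 1.3 N by about 2 mm per N; a latched one only from 3.7 N.
- key_c_top (a point): Centre of the top of a key's white cap, 22 x 22 mm (letters change places from start to start). Height above the table 54 mm up (off), about 49 latched (on), 45.4 at its stop. Push-push: pressed to the stop (about 5 N) and let go, an up key stays latched and a latched one pops up; pressed less, it comes back. An up key gives from 1.3 N by about 2 mm per N; a latched one only from 3.7 N.
- key_d_top (a point): Centre of the top of a key's white cap, 22 x 22 mm (letters change places from start to start). Height above the table 54 mm up (off), about 49 latched (on), 45.4 at its stop. Push-push: pressed to the stop (about 5 N) and let go, an up key stays latched and a latched one pops up; pressed less, it comes back. An up key gives from 1.3 N by about 2 mm per N; a latched one only from 3.7 N.
- mug: Blue mug, 82 mm across, 82 mm high, with a handle, standing 140 to 170 mm behind the bar's centre (its far side). Loose; origin at the centre of its underside. Leave it standing as it is.
- torch: Black hand torch standing on its head, 112 mm high, 38 mm across at the foot, 29 mm above, behind the bar like the mug. Loose; origin at the centre of its underside. Leave it standing as it is.
- tape: Grey tape measure standing on the table in front of the bar (robot's side), 66 x 36 mm, 62 mm high. Loose; origin at the centre of its underside. Leave it standing as it is.
- wax_tin: Small amber jar with a steel cap, 68 mm across, 62 mm high, beyond the bar's left end. Loose; origin at the centre of its underside. Leave it standing as it is.

How it is judged (in metres and radians):
On the way, in this order (a step that is already met when the one before it is completed fails the run):
1. the leftmost key is tapped, the latched key still being down (((y of key_a_top in the frame of bar between 0.063 and 0.087 m and contact force between the fingers and key_a above 0.3 N) or (y of key_b_top in the frame of bar between 0.063 and 0.087 m and contact force between the fingers and key_b above 0.3 N) or (y of key_c_top in the frame of bar between 0.063 and 0.087 m and contact force between the fingers and key_c above 0.3 N) or (y of key_d_top in the frame of bar between 0.063 and 0.087 m and contact force between the fingers and key_d above 0.3 N)) and z of key_c_top in the frame of bar below 0.05 m), for 0.04 s.
2. the second key is tapped, the latched key still being down (((y of key_a_top in the frame of bar between 0.013 and 0.037 m and contact force between the fingers and key_a above 0.3 N) or (y of key_b_top in the frame of bar between 0.013 and 0.037 m and contact force between the fingers and key_b above 0.3 N) or (y of key_c_top in the frame of bar between 0.013 and 0.037 m and contact force between the fingers and key_c above 0.3 N) or (y of key_d_top in the frame of bar between 0.013 and 0.037 m and contact force between the fingers and key_d above 0.3 N)) and z of key_c_top in the frame of bar below 0.05 m), for 0.04 s.
3. the third key is tapped, the latched key still being down (((y of key_a_top in the frame of bar between -0.037 and -0.013 m and contact force between the fingers and key_a above 0.3 N) or (y of key_b_top in the frame of bar between -0.037 and -0.013 m and contact force between the fingers and key_b above 0.3 N) or (y of key_c_top in the frame of bar between -0.037 and -0.013 m and contact force between the fingers and key_c above 0.3 N) or (y of key_d_top in the frame of bar between -0.037 and -0.013 m and contact force between the fingers and key_d above 0.3 N)) and z of key_c_top in the frame of bar below 0.05 m), for 0.04 s.
4. the rightmost key is tapped, the latched key still being down (((y of key_a_top in the frame of bar between -0.087 and -0.063 m and contact force between the fingers and key_a above 0.3 N) or (y of key_b_top in the frame of bar between -0.087 and -0.063 m and contact force between the fingers and key_b above 0.3 N) or (y of key_c_top in the frame of bar between -0.087 and -0.063 m and contact force between the fingers and key_c above 0.3 N) or (y of key_d_top in the frame of bar between -0.087 and -0.063 m and contact force between the fingers and key_d above 0.3 N)) and z of key_c_top in the frame of bar below 0.05 m), for 0.04 s.
5. the latched key is pressed fully in (z of key_c_top in the frame of bar below 0.0462 m), for 0.02 s.
At the end, for the whole second after the job is handed in: all four keys are fully up (within 1.2 mm) and the loose things stand at rest (z of each of key_a_top, key_b_top, key_c_top, key_d_top in the frame of bar above 0.0528 m and linear speed of each of mug, torch, tape, wax_tin below 0.02 m/s); the robot touches nothing.
It fails at once if another outlet is switched on: an up key is pressed in by more than 7.5 mm (z of any of key_a_top, key_b_top, key_d_top in the frame of bar below 0.0465 m).
It fails at once if the blue mug is moved by more than 15 mm or lifted (distance of mug from where it was at the start of the episode above 0.015 m or height (world z) of mug above 0.008 m).
It fails at once if the black hand torch is moved by more than 15 mm or lifted (distance of torch from where it was at the start of the episode above 0.015 m or height (world z) of torch above 0.008 m).
It fails at once if the grey tape measure is moved by more than 15 mm or lifted (distance of tape from where it was at the start of the episode above 0.015 m or height (world z) of tape above 0.008 m).
It fails at once if the small jar is moved by more than 15 mm or lifted (distance of wax_tin from where it was at the start of the episode above 0.015 m or height (world z) of wax_tin above 0.008 m).
It also fails if it takes over 45 s, if anything falls off the work surface, if the arm or the gripper's body presses on something with over 40 N, if the wrist force passes 120 N, or if a joint passes its speed limit or range.

## Working session

There is one attempt and no reset: what is moved stays moved. The work goes in short steps, Python scripts to look and compute and a tool call to move; the robot and the scene stay as the last step left them, time stands still between calls to the robot, and variables do not carry over. Pictures are saved under pics/ and viewed, about 8 in all and at most 12, crops included, and the job is handed in when it is done.

Besides the shell and the picture viewer there is one more tool, called after "Request:" by a JSON object that holds its "method" and its "body". play_rows: Moves the arm, as the interface text tells. Its arguments: {"type":"object","properties":{"series":{"type":"array","items":{"type":"array","items":{"type":"number"}}}},"required":["series"]}

```bash
mkdir -p pics
python3 - <<'E'
from bench import *
import cv2,numpy as np,pickle
s=read_state();print(s)
for n in("top","scene"):
    d=get_image(n);pickle.dump(d,open(n+'.pkl','wb'));cv2.imwrite(f'pics/{n}.png',d['color'][:,:,::-1])
    print(n,d['intrinsics'],d['D'],d['origin'],d['orientation'])
a=[cv2.imread(f'pics/{n}.png') for n in('top','scene')]
cv2.imwrite('pics/both.png',cv2.resize(a[0],(800,600)))
E
```

```text
{'clock': 0.0, 'joints': array([ 1.58063842e+00,  3.85566505e-01,  6.60535972e-03, -5.23107218e-04,
       -1.19396196e+00, -2.58580361e-01]), 'joint_vel': array([-0.00232096,  0.0007376 , -0.00033113,  0.00043447,  0.00118384,
        0.00094989]), 'joint_efforts': array([ 2.73565211e-04, -3.92292523e+01,  1.88403028e+01,  4.18639183e+00,
       -4.61872376e-03, -2.00972615e-06]), 'position': array([153.7062698 , 605.20100788, 230.20397231]), 'ee_rot': array([ 0.43465204, -0.55771014,  0.55869787, -0.43346707]), 'contact_force': array([-0.19069774,  0.34268456, -0.21820173]), 'wrist_torque': array([ 0.02532375, -0.06971111,  0.0341072 ]), 'gripper_width': 85.65809599630617}
top [[474.99237693   0.         255.7091028 ]
 [  0.         474.99237693 194.89375037]
 [  0.           0.           1.        ]] [-0.08914729  0.          0.          0.          0.        ] [417.09929612  79.94181352 917.21760969] [-0.68984906  0.71521928 -0.08060355  0.0779277 ]
scene [[407.49238362   0.         257.54143227]
 [  0.         407.49238362 183.1694739 ]
 [  0.           0.           1.        ]] [0.00998828 0.         0.         0.         0.        ] [1301.25260499   18.06582     550.69633814] [ 0.63900019  0.61463729 -0.31802414 -0.33579816]
```

View pics/both.png

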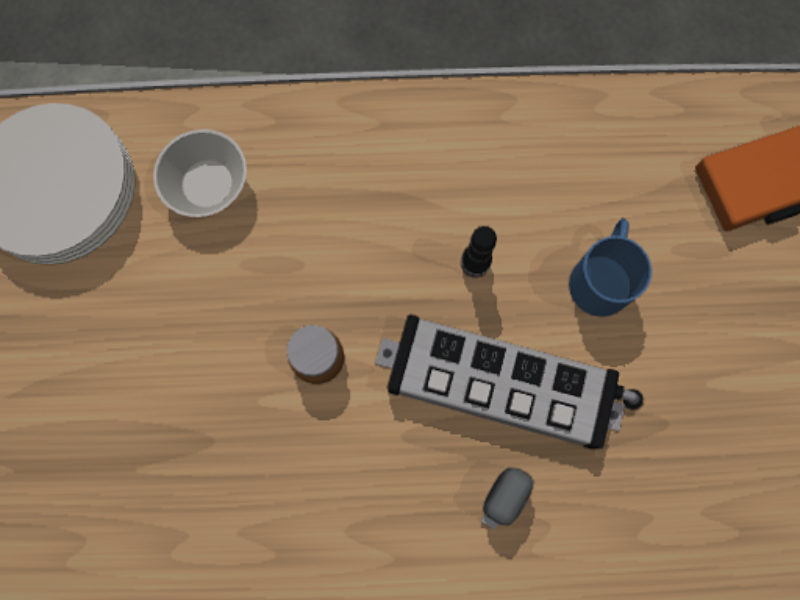

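View pics/scene.png

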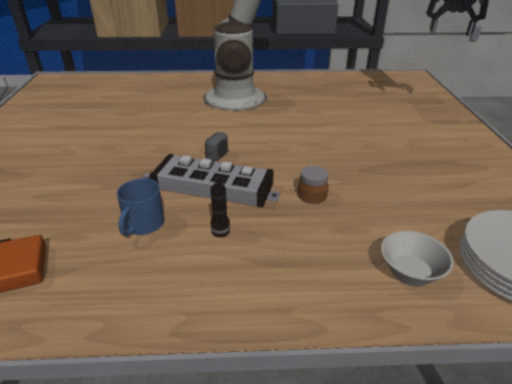

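The top picture shows the white keys at about (438,381), (480,392), (520,404), (562,414) on the 800x600 scale. The tape is in front at (508,497), the torch at (480,250), the mug at (610,275) and the jar at (316,352).

```bash
cat > h.py <<'E'
import cv2,numpy as np,pickle
from scipy.spatial.transform import Rotation as R
def ray(d,px,z):
    u=cv2.undistortPoints(np.array(px,float).reshape(-1,1,2),d['intrinsics'],d['D']).reshape(-1,2)
    v=R.from_quat(d['orientation']).apply(np.c_[u,np.ones(len(u))]);o=np.array(d['origin'])
    return o+v*((np.reshape(z,(-1,1))-o[2])/v[:,2:])
def proj(d,P):
    Rm=R.from_quat(d['orientation']).inv(); rv=Rm.as_rotvec(); t=-Rm.apply(d['origin'])
    return cv2.projectPoints(np.array(P,float).reshape(-1,3),rv,t,d['intrinsics'],d['D'])[0].reshape(-1,2)
def keys(d,lo=150):
    c=d['color'].astype(int); m=((c.min(2)>lo)&(c.max(2)-c.min(2)<40)).astype(np.uint8)
    n,l,s,ce=cv2.connectedComponentsWithStats(m)
    return [(ce[i],s[i]) for i in range(1,n)]
E
python3 - <<'E'
from h import *
d=pickle.load(open('top.pkl','rb'));s=pickle.load(open('scene.pkl','rb'))
print(R.from_quat(d['orientation']).as_matrix().round(2).tolist())
for lo in(165,185,200):
  print(lo,[(c.round(1).tolist(),int(a[4])) for c,a in keys(d,lo) if 60<a[4]<600 and 240<c[0]<400 and 220<c[1]<290])
  print(' scene',[(c.round(1).tolist(),int(a[4])) for c,a in keys(s,lo) if 20<a[4]<600 and 150<c[0]<290 and 130<c[1]<220])
k=np.array([[438,381],[480,392],[520,404],[562,414]])/1.5625
P=ray(d,k,54);print(P.round(1),np.hypot(P[:,0],P[:,1]))
print('tape',ray(d,np.array([[508,485],[508,523],[487,523],[530,480]])/1.5625,[62,62,0,62]).round(0))
print('tool',R.from_quat([ 0.43465204, -0.55771014,  0.55869787, -0.43346707]).as_matrix().round(3))
i=s['color'][145:215,140:290,::-1];cv2.imwrite('pics/crop.png',cv2.resize(i,None,fx=5,fy=5,interpolation=2))
E
```

```text
[[-0.04, -0.97, 0.22], [-1.0, 0.04, -0.01], [-0.0, -0.22, -0.97]]
165 []
 scene []
185 []
 scene []
200 []
 scene []
[[ 521.2   31.5   54. ]
 [ 506.5  -16.8   54. ]
 [ 490.7  -62.6   54. ]
 [ 477.1 -110.8   54. ]] [522.11704293 506.75590593 494.68678358 489.83130859]
tape [[399. -42.  62.]
 [358. -39.  62.]
 [355. -22.   0.]
 [404. -67.  62.]]
tool [[-0.246 -0.     0.969]
 [-0.969 -0.002 -0.246]
 [ 0.002 -1.     0.   ]]
```

View pics/crop.png

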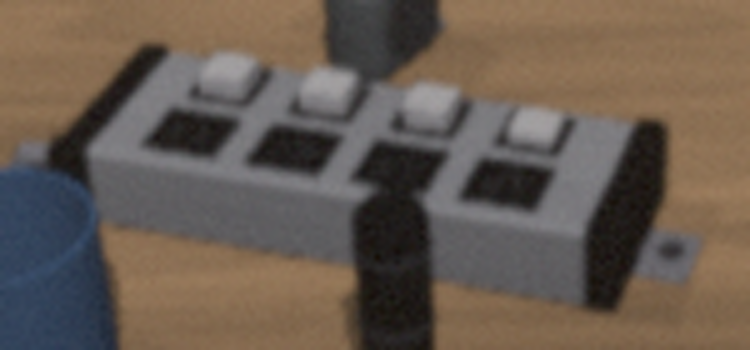

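The scene crop shows the key at (537,130), the robot's leftmost, sitting lower than the others. That still has to be felt. Next I'll refine the key positions.

Run:
```python
from h import *
d=pickle.load(open('top.pkl','rb'));s=pickle.load(open('scene.pkl','rb'))
k=np.array([[438,381],[480,392],[520,404],[562,414]])/1.5625
print([d['color'][int(round(v)),int(round(u))].tolist() for u,v in k], d['color'][235,275])
for lo in(120,135,150):
  q=[(c,a) for c,a in keys(d,lo) if 80<a[4]<500 and np.min(np.hypot(*(k-c).T))<8]
  q.sort(key=lambda t:t[0][0]); c=np.array([t[0] for t in q])
  print(lo,[int(t[1][4]) for t in q],c.round(1).tolist())
  if len(c)==4:
    P=ray(d,c,[49,54,54,54])
    b=np.array([75,25,-25,-75.]); A=np.polyfit(b,P[:,:2],1)
    print(P.round(1).tolist(),'yaw',np.degrees(np.arctan2(-A[0,0],A[0,1])),'len',np.hypot(*A[0]), 'fit',(A[1]+b[:,None]*A[0]).round(1).tolist())
    print('in scene 5x crop', ((proj(s,P)-[140,145])*5).round(0).tolist())
```

```text
[[169, 165, 163], [168, 164, 162], [168, 164, 162], [168, 164, 162]] [16 18 18]
120 [130, 133, 134, 136] [[280.1, 243.1], [306.7, 250.0], [333.3, 257.4], [359.6, 264.8]]
[[523.2, 31.5, 49.0], [508.1, -16.0, 54.0], [492.8, -63.6, 54.0], [477.5, -110.7, 54.0]] yaw -17.833690075647077 len 0.996289129401629 fit [[523.3, 31.4], [508.0, -16.0], [492.8, -63.4], [477.5, -110.8]]
in scene 5x crop [[538.0, 116.0], [433.0, 91.0], [331.0, 75.0], [232.0, 60.0]]
135 [126, 128, 131, 122] [[280.2, 242.9], [306.8, 250.0], [333.4, 257.3], [359.9, 264.8]]
[[523.5, 31.5, 49.0], [508.1, -16.2, 54.0], [492.9, -63.7, 54.0], [477.5, -111.1, 54.0]] yaw -17.870357086901443 len 0.998659489907749 fit [[523.5, 31.4], [508.2, -16.1], [492.8, -63.6], [477.5, -111.2]]
in scene 5x crop [[538.0, 117.0], [433.0, 91.0], [331.0, 75.0], [231.0, 60.0]]
150 [114, 121, 126, 117] [[280.1, 243.1], [306.8, 250.1], [333.4, 257.2], [359.9, 264.8]]
[[523.1, 31.5, 49.0], [507.9, -16.2, 54.0], [493.1, -63.8, 54.0], [477.4, -111.1, 54.0]] yaw -17.705529806647114 len 0.9980408810950945 fit [[523.1, 31.4], [508.0, -16.1], [492.8, -63.7], [477.6, -111.2]]
in scene 5x crop [[538.0, 116.0], [433.0, 91.0], [331.0, 76.0], [231.0, 60.0]]
```

Request:
{"method": "play_rows", "body": {"series": [[0.02,0,0.02,0,0,0,0],[0.04,0,0.03,0,0,0,0],[0.04,0,0.03,0,0,0,0],[0.04,0,0.03,0,0,0,0],[0.04,0,0.03,0,0,0,0],[0.04,0,0.03,0,0,0,0],[0.04,0,0.03,0,0,0,0]]}}

```text
clock: 0.8
position: [281.9, 303.6, 226.1]
ee_rot: [0.439, -0.554, 0.559, -0.434]
contact_force: [1.4, 0.5, 0.3]
gripper_width: 0.2
```

Request:
{"method": "play_rows", "body": {"series": [[0.025,0,0.037,0,0,0,0],[0.025,0,0.037,0,0,0,0],[0.025,0,0.037,0,0,0,0],[0.025,0,0.037,0,0,0,0],[0.025,0,0.037,0,0,0,0],[0.025,0,0.037,0,0,0,0],[0.025,0,0.037,0,0,0,0],[0.025,0.01,0.037,0,0,0,0],[0,0.04,0,0,0.06,0,0],[0,0.04,0,0,0,0,0]]}}

```text
clock: 1.8
position: [533.7, 19.2, 140.1]
ee_rot: [0.415, -0.567, 0.575, -0.42]
contact_force: [-0.3, 0.1, -0.3]
gripper_width: 0.1
```

Request:
{"method": "play_rows", "body": {"series": [[0,0.02,0,0,0,0,0],[0,0,0,0,0,0,0]]}}

```text
clock: 2.0
position: [529.9, 16.7, 113.2]
ee_rot: [0.418, -0.57, 0.574, -0.414]
contact_force: [-0.7, 0.3, 0.1]
gripper_width: 0.3
```

```bash
cat > go.py <<'E'
from h import *
from bench import *
K=np.array([[523.3,31.4],[508,-16.1],[492.8,-63.6],[477.5,-111.1]])
def show():
    s=read_state();m=R.from_quat(s['ee_rot']).as_matrix();p=np.array(s['position'])
    print(s['clock'],p.round(2),'F',np.round(s['contact_force'],2),'w',s['gripper_width'])
    print('toolx',m[:,0].round(3),'y',m[:,1].round(3),'z',m[:,2].round(3))
    for k in K: print('to key, tool mm (y to z=54):',(m.T@(np.r_[k,54]-p)).round(1))
E
python3 -c "
from go import *
show()
for n in('wrist','top'):
  d=get_image(n);pickle.dump(d,open(n+'2.pkl','wb'));cv2.imwrite(f'pics/{n}2.png',d['color'][:,:,::-1])
"
```

```text
2.0 [529.92  16.74 113.17] F [-0.72  0.3   0.1 ] w 0.2932476405983751
toolx [-0.307 -0.952  0.008] y [-0.001 -0.008 -1.   ] z [ 0.952 -0.307  0.001]
to key, tool mm (y to z=54): [-12.4  59.1 -10.9]
to key, tool mm (y to z=54): [ 37.5  59.4 -10.8]
to key, tool mm (y to z=54): [ 87.4  59.8 -10.7]
to key, tool mm (y to z=54): [137.3  60.2 -10.7]
```

View pics/wrist2.png

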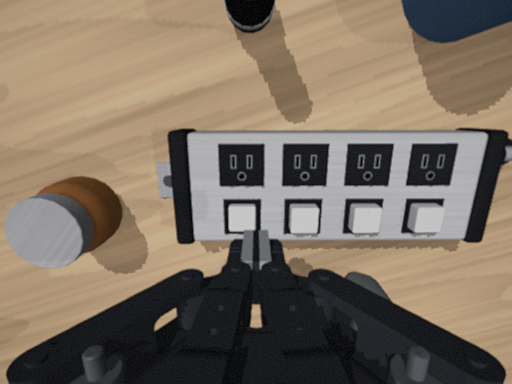

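View pics/top2.png

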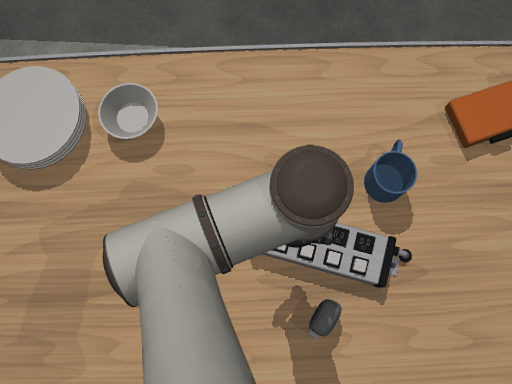

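The wrist picture shows the leftmost key (242,217) lower than the other three, at (304,217), (366,217) and (427,217). The fingertips are at about (257,240). The top picture shows all the things undisturbed.

```bash
python3 -c "
from go import *
d=pickle.load(open('wrist2.pkl','rb'))
k=np.array([[242,217],[304,217],[366,217],[427,217]])
for lo in (150,175,200):
  q=[(c,a) for c,a in keys(d,lo) if 150<a[4]<1500 and np.min(np.hypot(*(k-c).T))<10];q.sort(key=lambda t:t[0][0])
  c=np.array([t[0] for t in q]);print(lo,[t[1].tolist() for t in q])
  if len(c)==4: print(c.round(1).tolist(),ray(d,c,[49,54,54,54])[:,:2].round(1).tolist())
print(proj(d,np.c_[K,[49,54,54,54]]).round(1).tolist())
show()
"
```

```text
150 [[229, 205, 26, 26, 659], [291, 206, 28, 27, 702]]
175 [[229, 206, 26, 25, 633], [291, 208, 28, 25, 660], [353, 200, 49, 33, 811]]
200 []
[[239.9, 219.7], [302.6, 221.9], [365.4, 221.6], [427.9, 221.5]]
2.1 [532.02  17.58 116.24] F [ 0.23 -0.17  0.64] w -0.3429813053879287
toolx [-0.306 -0.952  0.005] y [ 0.005 -0.006 -1.   ] z [ 0.952 -0.306  0.007]
to key, tool mm (y to z=54): [-10.8  62.1 -12.9]
to key, tool mm (y to z=54): [ 39.1  62.3 -13. ]
to key, tool mm (y to z=54): [ 89.   62.6 -12.9]
to key, tool mm (y to z=54): [138.9  62.8 -13. ]
```

Request:
{"method": "play_rows", "body": {"series": [[-0.012,0.02,-0.011,0,0,0,0],[0,0.01,0,0,0,0,0],[0,0,0,0,0,0,0],[0,0,0,0,0,0,0]]}}

```text
clock: 2.5
position: [530.2, 34.3, 92.1]
ee_rot: [0.413, -0.566, 0.575, -0.422]
contact_force: [-0.2, 0.0, 0.3]
gripper_width: -0.1
```

```bash
python3 -c "
from go import *
show()"
```

```text
2.5 [530.23  34.32  92.09] F [-0.15  0.03  0.3 ] w -0.07363234038126301
toolx [-0.303 -0.953 -0.003] y [ 0.018 -0.003 -1.   ] z [ 0.953 -0.303  0.018]
to key, tool mm (y to z=54): [ 5.  38.  -6.4]
to key, tool mm (y to z=54): [54.9 37.8 -6.6]
to key, tool mm (y to z=54): [104.8  37.7  -6.7]
to key, tool mm (y to z=54): [154.7  37.6  -6.9]
```

```bash
cat >> go.py <<'E'
def avg(n=6):
    P=[];F=[];M=[]
    for i in range(n):
        get_image('wrist');s=read_state();P.append(s['position']);F.append(s['contact_force']);M.append(s['ee_rot'])
    p=np.mean(P,0);m=R.from_quat(M).mean().as_matrix()
    print(round(s['clock'],2),'p',p.round(1),'sd',np.std(P,0).round(1),'F',np.mean(F,0).round(2),'sd',np.std(F,0).round(2))
    print('down',m[:,1].round(3),'x',m[:,0].round(3))
    for k in K: print((m.T@(np.r_[k,54]-p)).round(1).tolist(),end=' ')
E
python3 -c "
from go import *
avg()"
```

```text
2.8 p [530.   34.1  91.7] sd [0.3 0.1 0.3] F [0.34 0.21 0.13] sd [0.3  0.44 0.51]
down [ 0.018 -0.003 -1.   ] x [-0.303 -0.953 -0.002]
[4.7, 37.6, -6.2] [54.6, 37.5, -6.4] [104.5, 37.4, -6.4] [154.4, 37.2, -6.6]
```

Request:
{"method": "play_rows", "body": {"series": [[0.005,0.015,-0.006,-0.018,0,0,0],[0,0.01,0,0,0,0,0]]}}

```text
clock: 3.0
position: [522.9, 31.0, 66.1]
ee_rot: [-0.416, 0.572, -0.57, 0.419]
contact_force: [-0.4, 0.2, 0.1]
gripper_width: -0.3
```

```bash
python3 -c "
from go import *
avg(4)"
```

```text
3.2 p [523.2  31.1  65.8] sd [0.6 0.2 0.8] F [-0.6   0.16 -0.73] sd [0.22 0.51 0.86]
down [ 0.001  0.003 -1.   ] x [-0.303 -0.953 -0.003]
[-0.3, 11.8, -0.0] [49.6, 11.6, -0.2] [99.5, 11.5, -0.3] [149.4, 11.3, -0.5]
```

Request:
{"method": "play_rows", "body": {"series": [[0,0.008,0,0,0,0,0],[0,0.005,0,0,0,0,0]]}}

```text
clock: 3.4
position: [525.0, 31.8, 53.9]
ee_rot: [0.415, -0.571, 0.571, -0.42]
contact_force: [-0.2, 0.3, 0.5]
gripper_width: -0.1
```

```bash
python3 -c "
from go import *
avg(4)"
```

```text
3.6 p [525.   31.7  53.9] sd [0.2 0.  0.4] F [-0.37 -0.18  0.12] sd [0.31 0.2  0.6 ]
down [ 0.005  0.003 -1.   ] x [-0.302 -0.953 -0.005]
[0.8, -0.1, -1.5] [50.7, -0.4, -1.7] [100.6, -0.6, -1.9] [150.5, -0.8, -2.1]
```

Request:
{"method": "play_rows", "body": {"series": [[0,0.0025,-0.001,0,0,0,0],[0,0.0005,0,0,0,0,0]]}}

```text
clock: 3.8
position: [524.6, 32.3, 51.7]
ee_rot: [0.415, -0.57, 0.571, -0.42]
contact_force: [0.1, 0.5, 0.6]
gripper_width: -0.2
```

```bash
python3 -c "
from go import *
avg(4)"
```

```text
4.0 p [524.9  32.3  51.9] sd [0.1 0.  0.1] F [ 0.23  0.22 -0.14] sd [0.69 0.62 0.17]
down [ 0.007  0.004 -1.   ] x [-0.302 -0.953 -0.006]
[1.3, -2.1, -1.2] [51.2, -2.4, -1.5] [101.1, -2.7, -1.7] [151.0, -3.0, -1.9]
```

Request:
{"method": "play_rows", "body": {"series": [[0,0.0015,0,0,0,0,0]]}}

```text
clock: 4.1
position: [525.2, 32.4, 50.7]
ee_rot: [0.415, -0.57, 0.571, -0.421]
contact_force: [0.1, 0.3, 0.2]
gripper_width: -0.3
```

```bash
python3 -c "
from go import *
avg(4)"
```

```text
4.3 p [524.9  32.3  50.4] sd [0. 0. 0.] F [ 0.06 -0.12  0.12] sd [0.51 0.67 0.37]
down [ 0.007  0.004 -1.   ] x [-0.302 -0.953 -0.006]
[1.3, -3.7, -1.2] [51.2, -4.0, -1.5] [101.1, -4.3, -1.7] [151.0, -4.6, -1.9]
```

Request:
{"method": "play_rows", "body": {"series": [[0,0.001,0,0,0,0,0]]}}

```text
clock: 4.4
position: [525.1, 32.3, 49.5]
ee_rot: [0.415, -0.57, 0.571, -0.421]
contact_force: [0.1, -0.5, -0.0]
gripper_width: 0.1
```

```bash
python3 -c "
from go import *
avg(4)"
```

```text
4.6 p [525.1  32.3  49.4] sd [0. 0. 0.] F [-0.1   0.04  0.5 ] sd [0.53 0.51 0.22]
down [ 0.007  0.004 -1.   ] x [-0.302 -0.953 -0.006]
[1.4, -4.6, -1.4] [51.3, -4.9, -1.6] [101.2, -5.2, -1.8] [151.1, -5.5, -2.1]
```

Request:
{"method": "play_rows", "body": {"series": [[0,0.0007,0,0,0,0,0]]}}

```text
clock: 4.7
position: [525.1, 32.3, 49.1]
ee_rot: [0.415, -0.57, 0.571, -0.421]
contact_force: [-0.8, 0.5, 3.3]
gripper_width: -0.1
```

```bash
python3 -c "
from go import *
avg(6)"
```

```text
5.0 p [525.1  32.3  49. ] sd [0. 0. 0.] F [-1.2  -0.02  3.9 ] sd [0.51 0.63 0.36]
down [ 0.007  0.004 -1.   ] x [-0.301 -0.953 -0.006]
[1.4, -5.0, -1.4] [51.3, -5.3, -1.7] [101.2, -5.6, -1.8] [151.1, -5.9, -2.1]
```

The leftmost key gave 3.9 N at z = 49.0 with no travel, so it is latched. Next is the second key.

Request:
{"method": "play_rows", "body": {"series": [[0,-0.008,0,0,0,0,0],[0,-0.006,0,0,0,0,0],[0.025,0,-0.001,0,0,0,0],[0.025,0,-0.001,0,0,0,0],[0,0,0,0,0,0,0]]}}

```text
clock: 5.5
position: [508.2, -15.2, 63.9]
ee_rot: [0.415, -0.57, 0.571, -0.422]
contact_force: [-0.6, 0.9, -0.2]
gripper_width: -0.2
```

```bash
python3 -c "
from go import *
avg(4)"
```

```text
5.7 p [509.8 -13.6  64.1] sd [0.4 0.5 0.1] F [ 0.18 -0.05  0.18] sd [0.39 0.4  0.7 ]
down [ 0.011  0.005 -1.   ] x [-0.298 -0.955 -0.008]
[-46.9, 10.5, -0.6] [3.0, 10.1, -1.0] [52.8, 9.7, -1.4] [102.7, 9.3, -1.8]
```

Request:
{"method": "play_rows", "body": {"series": [[0.002,0.006,-0.001,-0.009,0,-0.008,0],[0,0.004,0,0,0,0,0],[0,0.001,0,0,0,0,0]]}}

```text
clock: 6.0
position: [509.5, -13.4, 52.4]
ee_rot: [0.42, -0.569, 0.569, -0.42]
contact_force: [0.0, -2.8, 2.4]
gripper_width: 0.3
```

```bash
python3 -c "
from go import *
avg(4)"
```

```text
6.2 p [509.5 -13.4  52.7] sd [0.  0.  0.2] F [-0.   -1.08  2.11] sd [0.62 0.51 0.2 ]
down [ 0. -0. -1.] x [-0.295 -0.955  0.   ]
[-46.9, -1.3, -0.1] [3.0, -1.3, -0.7] [52.9, -1.3, -1.2] [102.8, -1.3, -1.8]
```

Request:
{"method": "play_rows", "body": {"series": [[0,0.001,0,0,0,0,0]]}}

```text
clock: 6.3
position: [509.5, -13.4, 52.1]
ee_rot: [0.419, -0.569, 0.569, -0.42]
contact_force: [-0.1, -0.8, 3.1]
gripper_width: -0.1
```

```bash
python3 -c "
from go import *
avg(4)"
```

```text
6.5 p [509.5 -13.4  52. ] sd [0. 0. 0.] F [-0.65 -0.67  2.66] sd [0.09 0.67 0.35]
down [ 0.001  0.    -1.   ] x [-0.295 -0.955 -0.   ]
[-46.9, -2.0, -0.1] [3.0, -2.0, -0.7] [52.9, -2.0, -1.2] [102.8, -2.0, -1.8]
```

Key 2 yields softly (2.1 to 2.7 N at z = 52), so it is up. Next is key 3.

Request:
{"method": "play_rows", "body": {"series": [[0,-0.008,0,0,0,0,0],[0,-0.004,0,0,0,0,0],[0.025,0,-0.001,0,0.01,0,0],[0.025,0,0,0,0,0,0],[0.003,0,0,0,0,0,0],[0,0,0,0,0,0,0]]}}

```text
clock: 7.1
position: [493.5, -63.8, 66.0]
ee_rot: [0.415, -0.571, 0.572, -0.419]
contact_force: [0.9, -0.1, -0.5]
gripper_width: 0.1
```

```bash
python3 -c "
from go import *
avg(4)"
```

```text
7.3 p [493.7 -63.2  65.9] sd [0.1 0.2 0.1] F [ 0.11  0.2  -0.53] sd [0.33 0.49 0.77]
down [ 0.004  0.002 -1.   ] x [-0.303 -0.953 -0.003]
[-99.1, 12.2, -0.6] [-49.2, 12.0, -0.7] [0.7, 11.9, -0.8] [50.6, 11.7, -1.0]
```

Request:
{"method": "play_rows", "body": {"series": [[0,0.007,0,0,0,0,0],[0,0.005,0,0,0,0,0],[0,0.0015,0,0,0,0,0],[0,0.0005,0,0,0,0,0]]}}

```text
clock: 7.7
position: [494.8, -61.8, 50.8]
ee_rot: [0.417, -0.569, 0.571, -0.42]
contact_force: [-0.8, -1.1, 2.9]
gripper_width: -0.4
```

```bash
python3 -c "
from go import *
avg(4)"
```

```text
7.9 p [494.8 -61.8  51.1] sd [0.  0.  0.1] F [-0.23 -0.67  2.88] sd [0.29 0.42 0.32]
down [ 0.005  0.001 -1.   ] x [-0.3   -0.954 -0.002]
[-97.5, -2.7, -0.8] [-47.6, -2.8, -1.1] [2.3, -3.0, -1.3] [52.2, -3.1, -1.7]
```

Key 3 is also soft (2.9 N at z = 51), so it is up. Next is key 4.

Request:
{"method": "play_rows", "body": {"series": [[0,-0.008,0,0,0,0,0],[0,-0.006,0,0,0,0,0],[0.025,0,-0.001,-0.004,0.006,0,0],[0.025,0,-0.001,0,0,0,0],[0.002,0,0,0,0,0,0],[0,0,0,0,0,0,0]]}}

```text
clock: 8.5
position: [477.9, -111.0, 67.9]
ee_rot: [-0.414, 0.571, -0.571, 0.419]
contact_force: [-0.2, 1.1, -0.0]
gripper_width: 0.1
```

```bash
python3 -c "
from go import *
avg(4)"
```

```text
8.7 p [ 478.  -110.4   67.7] sd [0.1 0.2 0.1] F [-0.09  0.57  0.19] sd [0.45 0.36 0.42]
down [ 0.005  0.004 -1.   ] x [-0.304 -0.953 -0.005]
[-148.8, 14.5, -0.0] [-98.9, 14.2, -0.2] [-49.0, 13.9, -0.2] [0.9, 13.7, -0.3]
```

Request:
{"method": "play_rows", "body": {"series": [[0,0.008,0,0,0,0,0],[0,0.006,0,0,0,0,0],[0,0.0015,0,0,0,0,0],[0,0.0005,0,0,0,0,0]]}}

```text
clock: 9.1
position: [479.1, -109.1, 50.4]
ee_rot: [0.416, -0.57, 0.57, -0.42]
contact_force: [-0.3, -1.7, 3.7]
gripper_width: -0.0
```

```bash
python3 -c "
from go import *
avg(4)"
```

```text
9.3 p [ 479.1 -109.1   50.7] sd [0.  0.  0.1] F [-0.93 -0.58  2.87] sd [0.4  0.2  0.44]
down [ 0.005  0.003 -1.   ] x [-0.301 -0.954 -0.005]
[-147.3, -2.6, -0.1] [-97.4, -2.9, -0.4] [-47.5, -3.1, -0.6] [2.4, -3.3, -0.9]
```

Key 4 is soft too, so only the leftmost is latched. Now back to it.

Request:
{"method": "play_rows", "body": {"series": [[0,-0.01,0,0,0,0,0],[0,-0.012,0,0,0,0,0],[-0.03,0,0,0,0,0,0],[-0.035,0,0,0,0,0,0],[-0.035,0,0,0,0,0,0],[-0.03,0,0,0,0,0,0],[-0.015,0,0,0,0,0,0],[0,0,0,0,0,0,0],[0,0,0,0,0,0,0]]}}

```text
clock: 10.2
position: [524.5, 34.5, 78.6]
ee_rot: [-0.412, 0.571, -0.571, 0.421]
contact_force: [0.1, 0.1, -0.2]
gripper_width: -0.2
```

```bash
python3 -c "
from go import *
avg(4)"
```

```text
10.4 p [524.5  33.8  78.6] sd [0.1 0.2 0. ] F [ 0.02 -0.06 -0.1 ] sd [0.28 0.52 0.63]
down [ 0.01   0.007 -1.   ] x [-0.307 -0.952 -0.01 ]
[2.9, 24.5, -0.5] [52.8, 24.0, -0.5] [102.7, 23.5, -0.4] [152.6, 23.0, -0.4]
```

Request:
{"method": "play_rows", "body": {"series": [[0.003,0.012,0,-0.008,0,-0.008,0],[0,0.01,0,0,0,0,0],[0,0.006,0,0,0,0,0],[0,0.002,0,0,0,0,0],[0,0.002,0,0,0,0,0],[0,0.0015,0,0,0,0,0]]}}

```text
clock: 11.0
position: [523.5, 28.9, 45.3]
ee_rot: [-0.416, 0.572, -0.571, 0.415]
contact_force: [-7.1, 2.1, 17.9]
gripper_width: -0.3
```

```bash
python3 -c "
from go import *
avg(3)"
```

```text
11.15 p [523.4  28.9  45.4] sd [0. 0. 0.] F [-4.83  1.41 14.08] sd [0.27 0.53 0.49]
down [-0.002  0.001 -1.   ] x [-0.308 -0.951 -0.   ]
[-2.3, -8.6, -0.9] [47.6, -8.6, -0.8] [97.5, -8.6, -0.6] [147.4, -8.6, -0.5]
```

The key is at its stop: z = 45.4 at 14 N. Now release, lift and look.

Request:
{"method": "play_rows", "body": {"series": [[0,-0.006,0,0,0,0,0],[0,-0.01,0,0,0,0,0],[0,-0.02,0,0,0,0,0],[0,-0.03,0,0,0,0,0],[0,-0.02,0,0,0,0,0],[0,0,0,0,0,0,0],[0,0,0,0,0,0,0],[0,0,0,0,0,0,0]]}}

```text
clock: 11.95
position: [522.2, 28.2, 134.2]
ee_rot: [-0.417, 0.573, -0.571, 0.414]
contact_force: [-0.4, 0.8, -0.3]
gripper_width: -0.2
```

```bash
python3 -c "
from go import *
avg(2)
a=get_image('wrist')['color'][:,:,::-1][90:290,120:512]
b=get_image('scene')['color'][:,:,::-1][125:225,110:306]
cv2.imwrite('pics/fin.png',np.vstack([cv2.resize(a,(588,300)),cv2.resize(b,(588,300),interpolation=2)]))
"
```

```text
12.05 p [521.9  28.1 133.8] sd [0. 0. 0.] F [-0.15  0.19 -0.26] sd [0.06 0.25 0.46]
down [-0.006 -0.    -1.   ] x [-0.309 -0.951  0.002]
[-3.7, 79.8, 0.7] [46.2, 79.9, 0.9] [96.0, 80.0, 1.1] [146.0, 80.1, 1.2]
```

View pics/fin.png

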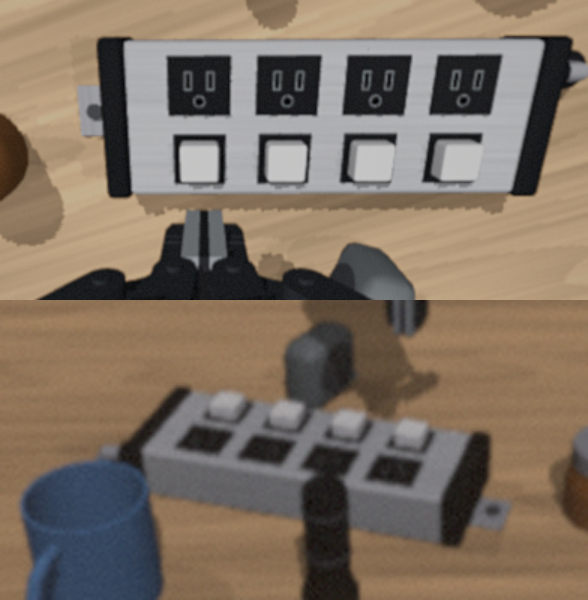

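All four keys now stand equally high: the scene half shows them at (227,405), (287,414), (349,424) and (411,434). The mug, torch, tape and jar are upright.

```bash
python3 -c "
from bench import *
print(job_done())"
```

```text
the job is handed in; nothing more can be done
None
```

I tapped all four keys from left to right, and only the leftmost was latched. I then pressed it to its stop and let go, and all four keys now look up. The job is handed in at about 12 s of the 45 s allowed; no verdict is reported.

- **Taps:** The leftmost key held firm, at 3.9 N with no travel at z = 49.0 mm. The other three gave softly, at 2.1 to 2.9 N averaged, with the finger stopped 2 to 3.3 mm below their tops. That is well short of the 7.5 mm limit.
- **Press:** The leftmost key read z = 45.4 mm at 14 N, then I lifted the arm straight up.
- **Last checks:** The final scene and wrist pictures show all four keys at the same height and everything around the bar still upright. The arm stands clear at z = 134 mm with no contact force above noise. I judged the final key heights by eye and did not measure them.
- **Small disagreement:** The wrist camera's key positions differed from the top camera's by about 2 to 3 mm. I used the top camera's positions, and the tool was within about 3 mm of each key's centre.

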